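# Lay the long wrapping roll in the tilting cradle

### The arm

A 6-joint arm with a two-finger parallel gripper is mounted at the origin on the work surface. World frame = base frame: x ahead of the robot, y to its left, z up, the work surface at z = 0. Lengths are in m, angles in rad, forces in N, time in s.
With the tool pointing down it reaches from about 0.4 to 0.825 m from the base axis. Payload 7 kg.
Tool frame: the origin (TCP) lies midway between the tips of the shut fingers; the grasp point (between the pads) lies arm.hold_point_z behind it (arm.hold_point_z is the distance from the TCP to the grasp point, in m); z points along the fingers, y is the line along which they close (so a half turn about z gives the same grasp; the last joint's range is limited). The gripper opens to 88 mm and grips with 3 to 60 N. Pads are 19 mm wide; open, the fingers measure 130 mm over their backs; the gripper's body (78 mm by 193 mm) begins 47 mm behind the grasp point.
Start: joints at [1.533, 0.359, 0.012, 0, -1.224, -0.288], TCP at [0.216, 0.639, 0.205] pointing down, gripper open.
Joint ranges: [-3.07, 3.07], [-1.43, 2.12], [-1.02, 1.25], [-3.03, 1.67], [-3.05, -0], [-3.03, 3.03]. Speed limits (rad/s): [2.39, 2.39, 3.01, 3.14, 3.14, 3.14].

### API

Orientations are given as [roll, pitch, yaw] about the fixed x, y, z axes, in that order (R = Rz(yaw) Ry(pitch) Rx(roll)).
In Python, from station import arm gives the robot as it stands.
- The arm moves only by the shell command python3 -m crank 'ROWS' [OPENING] [FORCE]. ROWS is JSON, a list that holds one entry, the list of rows, each a list of 4 numbers: the shift along the tool's x, y, z in units of 25 mm (1.0 is 25 mm), then the turn about the tool's z in units of 5 degrees (1.0 is 5 degrees). A call has 1 to 12 rows; each row is the pose to reach, as a shift and turn from the pose commanded when the call began, along the tool's axes at that moment; what a row does not reach only later rows make up. A row lasts 1/8 s, in which the tool goes at most 62.5 mm and 10.7 degrees, less where a joint would pass 70% of its speed; a pose out of reach is approached as far as the arm can. A call with a gripper value outside its range is refused whole. OPENING is the closure, from 0 (fully open) to 1 (shut), set as the call begins (- or left out, the last holds). The fingers move at their own pace and stop on an object; FORCE is the grip in N (left out, the last holds). Time passes only in rows, so rows that repeat a pose let the fingers close. It gives the time, the measured TCP pose, the force, the opening and the grip force at its end, in the units of the state.
- arm.get_state(): the state, without advancing time (a new reading comes with each control period).
- arm.grab_frame(name): name is "side" or "top" or "wrist"; returns (picture, depth): 400x640x3 uint8, red, green, blue; 400x640 float32, m along the optical axis (not along the pixel's ray), 0 where there is no reading.
- arm.get_calibration(name): a dict with "mtx" (3x3 intrinsics, pixels), "R" (3x3) and "t" (3): a world point X has camera coordinates R X + t; the wrist camera has in their place "mount" (4x4, takes a point from camera to tool coordinates, whose origin is the TCP and whose axes are the flange's). Camera axes: x right, y down, z forward; pixel columns grow to the right and rows downward; lengths in m; the calibration is good to about 2 mm. The wrist camera is an equidistant fisheye: a pixel r from the principal point sees the ray r / f radians off the axis. A picture is of the moment at which its call begins: read the wrist's pose just before it. get_calibration takes no time and is no camera call.
- arm.job_done(): hands the job in; it is judged then, once.
Trained networks look in the newest picture that a camera, given by its name, has taken for a name from the list of things; names that differ only in an ending like _2 or _b are one class to them, and where a whole thing is asked for, a point or a joint stands for the part that bears it (a point fixed in the world has none). Each returns a list of dicts, best first, with "score" (0 to 1); they miss things now and then, are a little off and sometimes report something else, mostly with a low value. They report only what shows in the picture. A call takes as long as a camera call.
- arm.recognise(thing, camera): "extent" ([left, top, width, height] in pixels, round what is visible of it).
- arm.trace(thing, camera): "mask" (400x640 bool, what is visible of it) and "extent" ([left, top, width, height] in pixels, round what is visible of it).
The state is a dict: "t": time; "q": joint angles; "qd": joint speeds; "joint_efforts": joint torques, N m; "eef_pos": TCP position; "ee_rot": TCP orientation; "force": force on the tool from outside, world axes, zero at the start; "moment": the same for the moment, N m; "width": finger opening in m; "gripper_force": force on a finger pad.
Only numpy, scipy, OpenCV 4.12 (cv2) and the standard library are available. Lean on these libraries where they do the work, as an engineer would, in place of code of your own. Each camera call takes 0.05 s, during which the arm holds its last target. There are 200 camera calls.

### The job

Load the wrapping stand with the longer of the two paper rolls: stand it on its flat end on the foot plate of the tilting cradle, handle plug up, then push it over, without slamming it, so that the cradle swings all the way down and the roll is left lying on its side in the trough with its flat end against the foot plate. Leave the shorter roll standing where it is and do not disturb the bowl and the two sweet loaves.

Things in the scene. Friction and masses are not known exactly. Their poses are not given: they have to be found in the camera images.
- roll_long: the longer kraft-paper roll, loose, standing upright: paper cylinder 76 mm diameter and 150 mm long, and on its top a coaxial grey plastic handle plug 36 mm diameter and 40 mm long (190 mm in all; 0.35 to 0.65 kg). Origin at the centre of its flat (bottom) end, z axis along the roll towards the handle plug
- roll_short: the look-alike shorter roll, loose, standing upright: same diameters, paper 105 mm long plus the same 40 mm handle plug (145 mm in all). Origin at the centre of its flat end, z towards the handle plug. To be left alone
- cradle_seat (a point): seat of the tilting cradle: where the flat end's centre of a seated roll lies, on the top face of the steel foot plate (84 mm wide, reaching 40 mm to -x; top 16 mm above the bench while upright). Axes turn with the cradle: z up along the trough (a seated roll's axis), x towards the trough's back and, while upright, the level direction in which it tips. Its place and heading on the bench vary
- trough_end (a point): point on a seated roll's axis level with the trough's free end, 125 mm from the seat. The trough is a V of two wooden boards at 90 degrees, 6 mm thick, 102 mm wide over all, at the seat's +x side, open towards -x and the top. Its inner faces lie 38 mm from a seated roll's axis, so lower an upright roll about 5 mm to the -x side of the seat
- cradle_hinge (a point): middle of the cradle's hinge axis (along the cradle's y), 45 mm above the bench; while upright it lies 30 mm to the +x side of the seat and 29 mm above it. The fixed wooden stand has cheeks 63 to 77 mm either side of the middle, 62 mm high, and a base board 6 mm thick
- cradle (a joint): angle of the tilting cradle, rad: 0 = upright as at the start (trough standing, foot plate level), 1.571 = swung fully down (trough lying level, pointing away along the stand, foot plate upright). The hinge is damped: once pushed over its balance point (some 0.6 rad when loaded) it sinks slowly by itself
- bowl: steel bowl, 140 mm across and 60 mm high, loose; origin at the centre of its underside. To be left alone
- loaf_a: brown wrapped sweet loaf, 110 x 55 x 36 mm, loose; origin at the centre of its underside. To be left alone
- loaf_b: a second such loaf. To be left alone

How it is judged:
By the outcome, as a careful person would: the job done as asked, in the order asked, and still so for the second after the job is handed in, with the robot touching nothing.
It also fails if it takes over 43 s, if anything falls off the work surface, if the arm or the gripper's body presses on something with over 40 N, if the wrist force passes 120 N, or if a joint passes its speed limit or range.

## Working session

There is one attempt and no reset: what is moved stays moved. The work goes in short steps, Python scripts to look and compute and a shell command to move; the robot and the scene stay as the last step left them, time stands still between calls to the robot, and variables do not carry over. Pictures are saved under pics/ and viewed, at most 10 in all, crops included, and the job is handed in when it is done.

```bash
mkdir -p pics; ls; python3 - <<'E'
from station import arm
import cv2,numpy as np
s=arm.get_state(); print({k:np.round(v,3) for k,v in s.items()}, arm.hold_point_z)
for c in ("side","top"):
    p,d=arm.grab_frame(c); cv2.imwrite(f"pics/{c}0.png",p[:,:,::-1]); np.save(f"{c}0.npy",d)
    k=arm.get_calibration(c); print(c,np.round(k["mtx"],1).tolist(),np.round(-k["R"].T@k["t"],3),np.round(k["R"],2).tolist())
    for n in ("roll_long","roll_short","cradle","bowl","loaf_a"):
        print(n,[(round(r["score"],2),r["extent"]) for r in arm.recognise(n,c)])
E
```

```text
pics
{'t': np.float64(0.0), 'q': array([ 1.533,  0.359,  0.011, -0.   , -1.224, -0.288]), 'qd': array([-0.001,  0.001, -0.   ,  0.001, -0.   ,  0.   ]), 'joint_efforts': array([ 0.0000e+00, -5.8273e+01,  2.9306e+01,  6.9970e+00,  7.0000e-03,
       -0.0000e+00]), 'eef_pos': array([0.216, 0.639, 0.204]), 'ee_rot': array([ 3.14 , -0.   , -0.326]), 'force': array([-0.059,  0.535,  0.241]), 'moment': array([-0.034,  0.01 ,  0.005]), 'gripper_force': np.float64(0.0), 'width': np.float64(0.088)} 0.0188
side [[509.8, 0.0, 318.9], [0.0, 509.8, 195.1], [0.0, 0.0, 1.0]] [ 0.453 -1.14   1.211] [[1.0, -0.07, 0.01], [-0.04, -0.7, -0.71], [0.06, 0.71, -0.7]]
roll_long [(0.85, [270.2, 234.6, 29.3, 61.8])]
roll_short [(0.84, [273.3, 129.9, 18.9, 40.2])]
cradle [(0.62, [287.6, 175.8, 30.6, 48.5])]
bowl [(0.74, [317.0, 118.1, 39.7, 31.5]), (0.74, [292.9, 175.0, 26.3, 50.2]), (0.2, [343.0, 264.5, 37.1, 21.6])]
loaf_a [(0.88, [343.3, 305.7, 43.2, 25.5]), (0.59, [341.7, 269.1, 34.7, 17.0])]
top [[420.9, 0.0, 321.9], [0.0, 420.9, 197.0], [0.0, 0.0, 1.0]] [ 0.37  -0.036  1.09 ] [[0.02, -1.0, -0.0], [-0.99, -0.02, -0.16], [0.16, 0.0, -0.99]]
roll_long [(0.87, [399.5, 220.2, 46.9, 35.8])]
roll_short [(0.57, [180.6, 215.3, 39.8, 33.3])]
cradle [(0.78, [285.5, 188.5, 47.9, 46.0])]
bowl [(0.76, [137.0, 127.1, 56.7, 50.6])]
loaf_a [(0.74, [458.8, 141.9, 22.4, 45.5]), (0.73, [404.2, 137.7, 22.2, 40.1])]
```

View pics/side0.png

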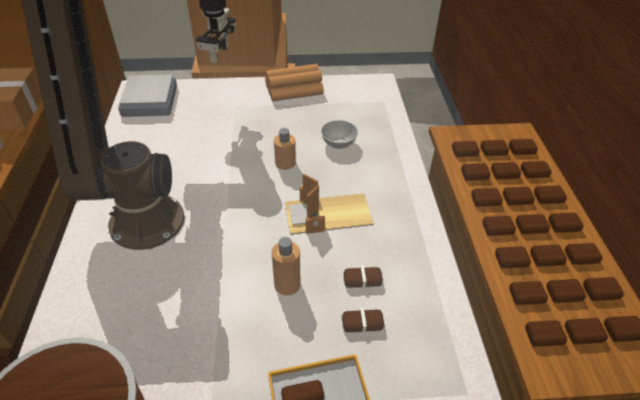

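View pics/top0.png

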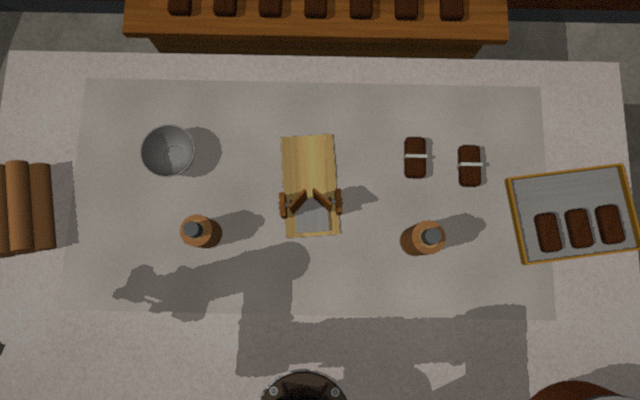

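The side view shows the long roll at about (286,266), the short one at (285,150), the cradle at (311,205), the bowl at (339,134) and the loaves at (363,277) and (363,320). In the top view the long roll's plug is at (432,237) and the cradle's V is at (311,203), opening towards the robot and tipping away in +x.

```bash
cat > h.py <<'E'
import numpy as np,cv2
from station import arm
def cloud(c,d):
    k=arm.get_calibration(c);K=k["mtx"];v,u=np.mgrid[:400,:640]
    P=np.stack([(u-K[0,2])/K[0,0]*d,(v-K[1,2])/K[1,1]*d,d],-1)
    W=(P-k["t"])@k["R"]; W[d==0]=np.nan
    return W
def show(c,box,s,name):
    p,d=arm.grab_frame(c);l,t,w,h=box
    cv2.imwrite(name,cv2.resize(p[t:t+h,l:l+w,::-1],None,fx=s,fy=s,interpolation=cv2.INTER_CUBIC));return p,d
E
python3 - <<'E'
from h import *
np.set_printoptions(suppress=True,precision=4)
for c in ("top","side"):
    W=cloud(c,np.load(c+"0.npy")); z=W[...,2]
    print(c,"table z",np.nanmedian(z[(W[...,0]>.3)&(W[...,0]<.7)&(abs(W[...,1])<.3)]))
    for n in ("roll_long","roll_short"):
        arm.grab_frame(c)
        m=arm.trace(n,c)[0]["mask"]; P=W[m]; P=P[~np.isnan(P[:,2])]
        top=np.percentile(P[:,2],97); 
        q=P[P[:,2]>top-.008]; print(n,top,len(q),(q.min(0)+q.max(0))/2, q.mean(0))
        r=P[(P[:,2]>.02)&(P[:,2]<top-.05)]
        if len(r)>20:
            A=np.c_[2*r[:,:2],np.ones(len(r))];s=np.linalg.lstsq(A,(r[:,:2]**2).sum(1),rcond=None)[0]
            print(" circ",s[:2],np.sqrt(s[2]+s[0]**2+s[1]**2))
    m=arm.trace("cradle",c)[0]["mask"];P=W[m];P=P[~np.isnan(P[:,2])];print("cradle",len(P),P.min(0),P.max(0))
    sel=(W[...,0]>.38)&(W[...,0]<.72)&(W[...,1]>-.13)&(W[...,1]<.16)
    for lo,hi in ((.003,.009),(.012,.021),(.05,.07),(.08,.12),(.12,.15)):
        q=W[sel&(z>lo)&(z<hi)]
        if len(q)>3: 
            r=cv2.minAreaRect(q[:,:2].astype(np.float32)); print(lo,hi,len(q),np.round(r[0],3),np.round(r[1],3),round(r[2],1),q.min(0)[:2],q.max(0)[:2])
E
python3 - <<'E'
import cv2
p=cv2.imread("pics/top0.png")[120:260,260:370];cv2.imwrite("pics/c0.png",cv2.resize(p,None,fx=4,fy=4,interpolation=cv2.INTER_CUBIC))
E
```

```text
top table z 0.0020199280231175086
roll_long 0.19178094896229342 228 [ 0.4397 -0.2699  0.1894] [ 0.4393 -0.27    0.1903]
 circ [ 0.4397 -0.2708] 0.03759198428691304
roll_short 0.14740937851930813 200 [0.4479 0.2615 0.1449] [0.4477 0.2613 0.1456]
 circ [0.4479 0.2628] 0.0376010333981716
cradle 1422 [ 0.4539 -0.063   0.0027] [0.5681 0.0597 0.1462]
0.003 0.009 4919 [0.55  0.015] [0.29 0.34] 90.0 [ 0.3804 -0.1299] [0.7199 0.1599]
0.012 0.021 936 [0.584 0.003] [0.259 0.134] 2.6 [ 0.4537 -0.0667] [0.7162 0.066 ]
0.05 0.07 387 [ 0.526 -0.003] [0.059 0.16 ] 5.1 [ 0.491  -0.0829] [0.5621 0.0767]
0.08 0.12 106 [ 0.524 -0.004] [0.039 0.1  ] 5.8 [ 0.4999 -0.055 ] [0.5441 0.0439]
0.12 0.15 193 [ 0.526 -0.003] [0.043 0.1  ] 5.5 [ 0.5    -0.0542] [0.5478 0.0456]
side table z 0.00035444250959675716
roll_long 0.1890132554531281 129 [ 0.441  -0.2746  0.1876] [ 0.441  -0.2771  0.1878]
 circ [ 0.4408 -0.2747] 0.03684475031813373
roll_short 0.14229872928532875 59 [0.4491 0.2546 0.1408] [0.4496 0.2537 0.1413]
 circ [0.4487 0.2553] 0.03431339939207159
cradle 935 [ 0.4568 -0.0713 -0.006 ] [0.5609 0.0921 0.1449]
0.003 0.009 1415 [0.551 0.015] [0.338 0.289] 0.0 [ 0.3819 -0.1294] [0.7199 0.1592]
0.012 0.021 305 [ 0.579 -0.016] [0.145 0.245] 88.9 [ 0.4568 -0.0873] [0.7028 0.0577]
0.05 0.07 218 [ 0.528 -0.009] [0.061 0.159] 5.0 [ 0.492  -0.0889] [0.5641 0.0677]
0.08 0.12 209 [ 0.527 -0.008] [0.043 0.103] 5.1 [ 0.5012 -0.0616] [0.5489 0.0414]
0.12 0.15 184 [ 0.527 -0.007] [0.043 0.11 ] 4.6 [ 0.5016 -0.0632] [0.5483 0.0461]
```

View pics/c0.png

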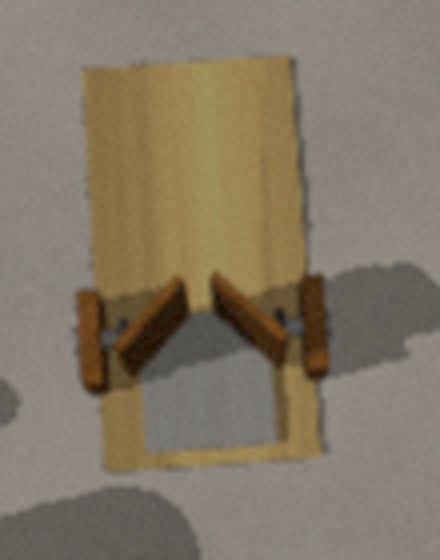

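The crop shows the foot plate at about (210,390) and the V opening towards the robot. The cradle is at about x 0.498, y -0.008 with a heading of roughly +5°. I'll go over to the long roll by way of x = 0.45.

```bash
cat >> h.py <<'E'
def units(*targets,yaw=None):
    from scipy.spatial.transform import Rotation as Ro
    s=arm.get_state();R=Ro.from_euler("xyz",s["ee_rot"]).as_matrix()
    print("t %.2f"%s["t"],"tcp",np.round(s["eef_pos"],4),"rpy",np.round(s["ee_rot"],4),"F",np.round(s["force"],1),"w %.4f gf %.1f"%(s["width"],s["gripper_force"]))
    for T in targets: print(T,np.round(R.T@(np.array(T)-s["eef_pos"])/.025,2))
    if yaw is not None: print("turn",round(-np.degrees(yaw-s["ee_rot"][2])/5,2))
E
python3 -m crank '[[[14.5,13.6,-2.6,-1],[14.5,13.6,-2.6,-2],[14.5,13.6,-2.6,-3],[14.5,13.6,-2.6,-4],[14.5,13.6,-2.6,-4.8],[14.5,13.6,-2.6,-4.8],[14.5,13.6,-2.6,-4.8],[14.5,13.6,-2.6,-4.8],[18.3,25,-2.6,-4.8],[18.3,25,-2.6,-4.8],[18.3,25,-2.6,-4.8],[18.3,25,-2.6,-4.8]]]' 0 && python3 -c "
from h import *
units((.4404,-.2725,.27),(.4404,-.2725,.152),yaw=.091)"
```

```text
t: 2.6
eef_pos: [0.4492, -0.0495, 0.2701]
ee_rot: [-3.141, -0.001, 0.094]
force: [1.7, -0.6, 1.3]
width: 0.0878
gripper_force: 0.0
t 2.60 tcp [ 0.4492 -0.0495  0.2701] rpy [-3.1414e+00 -1.5000e-03  9.3600e-02] F [ 1.7 -0.6  1.3] w 0.0878 gf 0.0
(0.4404, -0.2725, 0.27) [-1.19  8.85 -0.  ]
(0.4404, -0.2725, 0.152) [-1.19  8.85  4.72]
turn 0.03
```

```bash
python3 -m crank '[[[-1.2,8.8,0,0],[-1.2,8.8,0,0],[-1.2,8.8,0,0],[-1.2,8.8,0,0],[-1.2,8.8,0,0],[-1.2,8.8,0,0]]]' && python3 - <<'E'
from h import *
np.set_printoptions(suppress=True,precision=4)
units((.4404,-.2725,.152),yaw=.091)
p,d=arm.grab_frame("wrist");cv2.imwrite("pics/w1.png",p[:,:,::-1]);k=arm.get_calibration("wrist");print(k)
m=arm.trace("roll_long","wrist");print([(r["score"],r["extent"]) for r in m])
s=arm.get_state()
from scipy.spatial.transform import Rotation as Ro
R=Ro.from_euler("xyz",s["ee_rot"]).as_matrix();K=k["mtx"]
v,u=np.mgrid[:400,:640];a=(u-K[0,2])/K[0,0];b=(v-K[1,2])/K[1,1];r=np.hypot(a,b)+1e-9
P=np.stack([np.tan(r)*a/r*d,np.tan(r)*b/r*d,d],-1)
W=(P@k["mount"][:3,:3].T+k["mount"][:3,3])@R.T+s["eef_pos"]
for lo,hi in((.182,.196),(.143,.156)):
    q=W[m[0]["mask"]&(d>0)&(W[...,2]>lo)&(W[...,2]<hi)]
    if len(q)>5: print(len(q),q.min(0),q.max(0),(q.min(0)+q.max(0))/2, cv2.minEnclosingCircle(q[:,:2].astype(np.float32)))
E
```

```text
t: 3.35
eef_pos: [0.4399, -0.2693, 0.2695]
ee_rot: [-3.141, 0.0, 0.092]
force: [0.3, 0.3, -0.9]
width: 0.0877
gripper_force: 0.0
t 3.35 tcp [ 0.4399 -0.2693  0.2695] rpy [-3.1414  0.0001  0.0924] F [ 0.3  0.3 -0.9] w 0.0877 gf 0.0
(0.4404, -0.2725, 0.152) [0.01 0.13 4.7 ]
turn 0.02
{'mtx': array([[309.7069,   0.    , 323.6099],
       [  0.    , 309.7069, 202.9717],
       [  0.    ,   0.    ,   1.    ]]), 'mount': array([[-0.    , -0.9594, -0.2821,  0.0767],
       [ 1.    , -0.    , -0.0001,  0.0004],
       [ 0.0001, -0.2821,  0.9594, -0.1796],
       [ 0.    ,  0.    ,  0.    ,  1.    ]])}
[(0.71, [294.6, 141.7, 69.6, 87.0])]
1265 [ 0.4246 -0.2905  0.1821] [ 0.4601 -0.2548  0.1916] [ 0.4423 -0.2726  0.1868] ((0.44234293699264526, -0.2725229859352112), 0.018096590414643288)
2719 [ 0.4042 -0.3092  0.143 ] [ 0.48   -0.237   0.1534] [ 0.4421 -0.2731  0.1482] ((0.442144513130188, -0.27234694361686707), 0.03809195011854172)
```

View pics/w1.png

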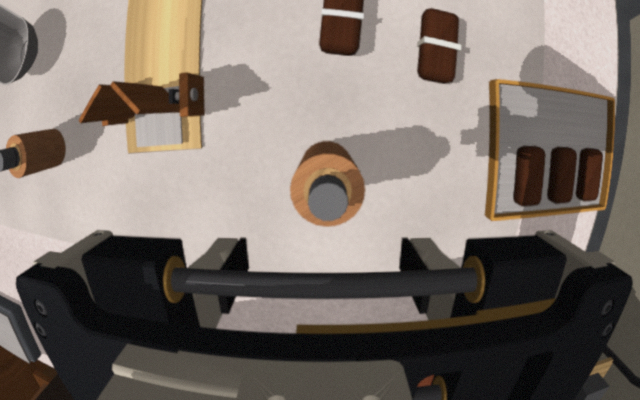

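The wrist view shows the roll's plug at about (328,197), between the open fingers. The measured roll centre is (0.4423, -0.2725), so I'll go down and grip it.

```bash
python3 -m crank '[[[0.07,0.13,1,0],[0.07,0.13,2,0],[0.07,0.13,3,0],[0.07,0.13,4,0],[0.07,0.13,4.65,0],[0.07,0.13,4.65,0],[0.07,0.13,4.65,0]]]' 0 25 && python3 -m crank '[[[0,0,0,0],[0,0,0,0],[0,0,0,0],[0,0,0,0],[0,0,0,0],[0,0,0,0]]]' 1 25 && python3 -m crank '[[[0,0,-0.5,0],[0,0,-1,0],[0,0,-1.7,0],[0,0,-2.4,0],[0,0,-2.4,0]]]' && python3 - <<'E'
from h import *
np.set_printoptions(suppress=True,precision=4)
for c in ("top","side"):
    W=cloud(c,arm.grab_frame(c)[1]);m=arm.trace("roll_long",c)
    P=W[m[0]["mask"]];P=P[~np.isnan(P[:,2])]
    r=P[(P[:,2]>.09)&(P[:,2]<.19)]
    A=np.c_[2*r[:,:2],np.ones(len(r))];s=np.linalg.lstsq(A,(r[:,:2]**2).sum(1),rcond=None)[0]
    print(c,m[0]["score"]," circ",s[:2],np.sqrt(s[2]+s[0]**2+s[1]**2),P.min(0),P.max(0))
units()
E
```

```text
t: 4.32
eef_pos: [0.4429, -0.2722, 0.1543]
ee_rot: [3.141, -0.001, 0.094]
force: [-0.5, -0.4, -0.1]
width: 0.0874
gripper_force: 0.0
t: 5.08
eef_pos: [0.4422, -0.2726, 0.1533]
ee_rot: [3.142, 0.0, 0.093]
force: [-0.0, -1.3, -0.3]
width: 0.0351
gripper_force: 25.0
t: 5.7
eef_pos: [0.4431, -0.2727, 0.2151]
ee_rot: [3.14, -0.003, 0.093]
force: [0.6, 0.0, -3.4]
width: 0.0353
gripper_force: 25.0
top 0.42  circ [ 0.4385 -0.2686] 0.0338811862757627 [ 0.3988 -0.2806  0.069 ] [ 0.4104 -0.2039  0.3464]
side 0.91  circ [ 0.4402 -0.2742] 0.036789595011526594 [ 0.4021 -0.3156 -0.006 ] [ 0.4782 -0.2384  0.2197]
t 5.90 tcp [ 0.4416 -0.2722  0.2125] rpy [-3.1408  0.0013  0.0929] F [ 0.7  0.2 -4.1] w 0.0353 gf 25.0
```

```bash
python3 - <<'E'
from h import *
units((.4355,-.0141,.2125),yaw=.091)
E
```

```text
t 5.90 tcp [ 0.4416 -0.2722  0.2125] rpy [-3.1408e+00  1.3000e-03  9.2900e-02] F [ 0.7  0.2 -4.1] w 0.0353 gf 25.0
(0.4355, -0.0141, 0.2125) [ 7.20e-01 -1.03e+01  1.00e-02]
turn 0.02
```

```bash
python3 -m crank '[[[0.1,-1,0,0],[0.2,-2.5,0,0],[0.3,-4.2,0,0],[0.4,-6,0,0],[0.6,-7.8,0,0],[0.7,-9.3,0,0],[0.7,-10.1,0,0],[0.7,-10.3,0,0],[0.7,-10.3,0,0],[0.7,-10.3,0,0]]]' && python3 - <<'E'
from h import *
from scipy.spatial.transform import Rotation as Ro
np.set_printoptions(suppress=True,precision=4)
units()
s=arm.get_state();p,d=arm.grab_frame("wrist");cv2.imwrite("pics/w2.png",p[:,:,::-1]);k=arm.get_calibration("wrist")
R=Ro.from_euler("xyz",s["ee_rot"]).as_matrix();K=k["mtx"]
v,u=np.mgrid[:400,:640];a=(u-K[0,2])/K[0,0];b=(v-K[1,2])/K[1,1];r=np.hypot(a,b)+1e-9
P=np.stack([np.tan(r)*a/r*d,np.tan(r)*b/r*d,d],-1)
W=(P@k["mount"][:3,:3].T+k["mount"][:3,3])@R.T+s["eef_pos"]
np.save("w2.npy",W)
ok=(d>0)&(r<1.2)&(W[...,0]>.46)&(W[...,0]<.75)&(abs(W[...,1])<.12)
for lo,hi in((.003,.01),(.012,.02),(.055,.066),(.125,.138),(.138,.145)):
    q=W[ok&(W[...,2]>lo)&(W[...,2]<hi)]
    if len(q)>5:
        t=cv2.minAreaRect(q[:,:2].astype(np.float32));print(lo,len(q),np.round(t[0],4),np.round(t[1],4),round(t[2],1),q.min(0)[:2],q.max(0)[:2])
E
```

```text
t: 7.15
eef_pos: [0.4356, -0.0151, 0.2131]
ee_rot: [3.141, 0.001, 0.092]
force: [-0.5, -0.9, -4.3]
width: 0.0356
gripper_force: 25.0
t 7.15 tcp [ 0.4356 -0.0151  0.2131] rpy [3.1414 0.0005 0.0924] F [-0.5 -0.9 -4.3] w 0.0356 gf 25.0
0.003 10705 [ 0.5644 -0.005 ] [0.1998 0.2302] 77.9 [ 0.46   -0.1192] [0.67   0.1118]
0.012 3913 [ 0.5085 -0.006 ] [0.0979 0.1287] 5.1 [ 0.4601 -0.0697] [0.563  0.0609]
0.055 1649 [ 0.5106 -0.0063] [0.0953 0.1547] 5.4 [ 0.4612 -0.0838] [0.5646 0.0743]
0.125 350 [ 0.4927 -0.0122] [0.0917 0.0803] 49.9 [ 0.4601 -0.054 ] [0.5453 0.0395]
0.138 1119 [ 0.497  -0.0119] [0.0973 0.0851] 49.7 [ 0.4603 -0.056 ] [0.5491 0.0442]
```

View pics/w2.png

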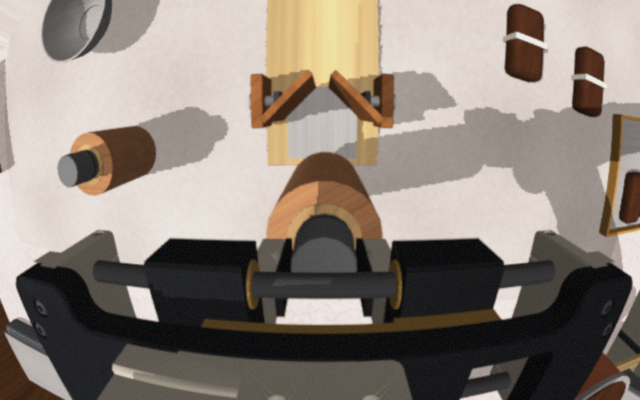

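The wrist view shows the roll held and lined up in front of the trough. The V tips are at about (312,73) and (332,73), and the foot plate edge is near (315,160). I'll measure the V again without the roll's points.

```bash
python3 - <<'E'
from h import *
W=np.load("w2.npy");v,u=np.mgrid[:400,:640]
c,s=np.cos(.0915),np.sin(.0915)
X=W[...,0]*c+W[...,1]*s;Y=-W[...,0]*s+W[...,1]*c;Z=W[...,2]
o=np.array([.5003*c-.0082*s,-.5003*s-.0082*c])
x=X-o[0];y=Y-o[1]
reg=(u>245)&(u<400)&(v<130)
for n,lo,hi in(("Vtop",.136,.146),("Vmid",.06,.135)):
    m=reg&(Z>lo)&(Z<hi)&(abs(y)<.06)&(x>-.02)
    print(n,m.sum(),"x",np.percentile(x[m],[0,1,99,100]).round(4),"y",np.percentile(y[m],[0,1,99,100]).round(4))
    t=cv2.minAreaRect(np.c_[x[m],y[m]].astype(np.float32));print(t)
m=reg&(Z>.056)&(Z<.068)&(abs(y)>.056)&(abs(y)<.09)
print("cheeks",m.sum(),"x",np.percentile(x[m],[1,99]).round(4),"y",np.percentile(y[m],[1,99]).round(4))
m=(v<175)&(v>80)&(Z>.0125)&(Z<.02)&(abs(y)<.05)
print("plate",m.sum(),"x",np.percentile(x[m],[0,1,99]).round(4),"y",np.percentile(y[m],[1,99]).round(4))
# inner faces: points with y>0: distance from axis along 45deg
for sg in(1,-1):
    m=reg&(Z>.03)&(Z<.13)&(sg*y>.01)&(sg*y<.05)&(x<.05)&(x>0)
    dd=(x[m]+sg*y[m])*.7071; print("inner",sg,m.sum(),np.percentile(dd,[5,25,50,75]).round(4))
E
```

```text
Vtop 1081 x [0.0052 0.0069 0.0466 0.048 ] y [-0.0489 -0.0471  0.0492  0.0517]
((0.026646368205547333, 0.0014047734439373016), (0.042823344469070435, 0.10061744600534439), 0.054847121238708496)
Vmid 915 x [0.0048 0.0057 0.0444 0.0449] y [-0.0464 -0.0451  0.047   0.0513]
((0.02490559220314026, 0.0024490542709827423), (0.0978211984038353, 0.03994628041982651), 89.88167572021484)
cheeks 1403 x [-0.0016  0.0572] y [-0.0756  0.0774]
plate 3917 x [-0.0408 -0.0394  0.0438] y [-0.0406  0.0418]
inner 1 572 [0.0367 0.0371 0.0373 0.0376]
inner -1 519 [0.0356 0.0359 0.0362 0.0365]
```

```bash
python3 -m crank '[[[0.5,-0.06,0,0],[1.2,-0.06,0,0],[1.9,-0.06,0,0],[2.33,-0.06,0,0],[2.33,-0.06,0.2,0],[2.33,-0.06,0.6,0],[2.33,-0.06,1,0],[2.33,-0.06,1.3,0],[2.33,-0.06,1.5,0],[2.33,-0.06,1.6,0],[2.33,-0.06,1.65,0],[2.33,-0.06,1.65,0]]]' && python3 -m crank '[[[0,0,0.04,0],[0,0,0.08,0],[0,0,0.08,0],[0,0,0.08,0]]]'
```

```text
t: 8.7
eef_pos: [0.4936, -0.0076, 0.1721]
ee_rot: [-3.142, -0.0, 0.093]
force: [0.3, -0.6, -3.3]
width: 0.0351
gripper_force: 25.0
t: 9.2
eef_pos: [0.4936, -0.0076, 0.1701]
ee_rot: [3.142, -0.0, 0.093]
force: [0.2, 0.5, -4.2]
width: 0.0355
gripper_force: 25.0
```

```bash
python3 -m crank '[[[0,0,0.03,0],[0,0,0.06,0],[0,0,0.06,0]]]' && python3 -m crank '[[[0,0,0.03,0],[0,0,0.06,0],[0,0,0.06,0]]]'
```

```text
t: 9.57
eef_pos: [0.4942, -0.0077, 0.1694]
ee_rot: [3.141, -0.002, 0.093]
force: [-0.1, -0.9, 5.1]
width: 0.0351
gripper_force: 25.0
t: 9.95
eef_pos: [0.4951, -0.0078, 0.1694]
ee_rot: [3.141, -0.004, 0.094]
force: [-2.1, -1.5, 13.9]
width: 0.0353
gripper_force: 25.0
```

```bash
python3 -m crank '[[[0,0,-0.06,0],[0,0,-0.06,0]]]' && python3 -m crank '[[[0,0,0,0],[0,0,0,0],[0,0,0,0],[0,0,0,0]]]' 0 && python3 -m crank '[[[-0.4,0,0,0],[-1,0,0,0],[-1.7,0,-0.3,0],[-2.6,0,-0.6,0],[-2.6,0,-0.8,0],[-2.6,0,-0.8,0],[-2.6,0,-0.8,0]]]' && python3 - <<'E'
from h import *
p,d=show("side",(240,130,140,110),5,"pics/s3.png")
units()
W=cloud("side",d)
m=arm.trace("roll_long","side");P=W[m[0]["mask"]];P=P[~np.isnan(P[:,2])];
r=P[(P[:,2]>.03)&(P[:,2]<.15)];A=np.c_[2*r[:,:2],np.ones(len(r))];s=np.linalg.lstsq(A,(r[:,:2]**2).sum(1),rcond=None)[0]
print(m[0]["score"],s[:2],np.sqrt(s[2]+s[0]**2+s[1]**2),P[:,2].min(),P[:,2].max())
E
```

```text
t: 10.2
eef_pos: [0.4942, -0.0077, 0.1694]
ee_rot: [3.141, -0.002, 0.093]
force: [-0.5, -1.6, 7.0]
width: 0.0351
gripper_force: 25.0
t: 10.7
eef_pos: [0.4935, -0.0075, 0.1683]
ee_rot: [3.142, 0.0, 0.093]
force: [-0.2, 0.3, -0.5]
width: 0.07
gripper_force: 0.0
t: 11.58
eef_pos: [0.4289, -0.0136, 0.1883]
ee_rot: [-3.142, 0.0, 0.093]
force: [0.1, 0.1, -0.9]
width: 0.0878
gripper_force: 0.0
t 11.62 tcp [ 0.4289 -0.0136  0.1882] rpy [3.1414e+00 6.0000e-04 9.3000e-02] F [ 0.2 -0.4 -0.6] w 0.0876 gf 0.0
0.88 [ 0.49241118 -0.01481411] 0.03400165114802941 -0.005315973248674102 0.2893663248495394
```

View pics/s3.png

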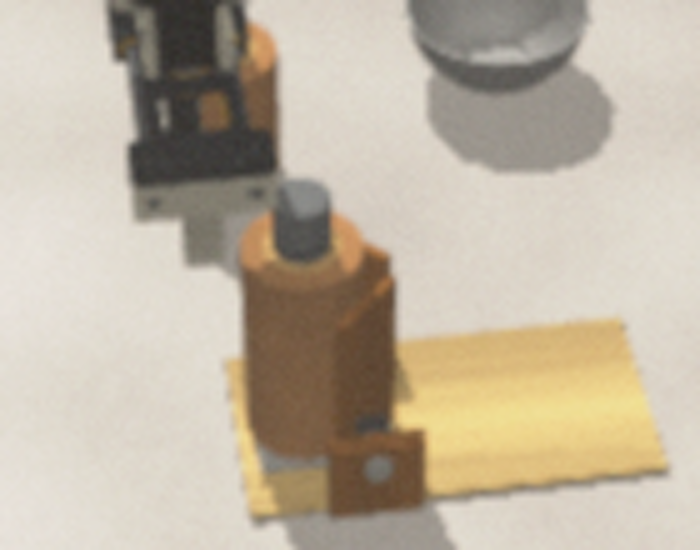

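The side crop shows the roll standing upright on the foot plate inside the V, its plug at about (303,220), with the gripper clear behind it. Next I'll close the fingers and approach to push.

```bash
python3 -m crank '[[[0,0,-0.12,0],[0,0,-0.12,0],[0,0,-0.12,0],[0,0,-0.12,0],[0.4,0,-0.12,0],[0.8,0,-0.12,0],[1,0,-0.12,0],[1.15,0,-0.12,0],[1.3,0,-0.12,0],[1.4,0,-0.12,0],[1.5,0,-0.12,0],[1.6,0,-0.12,0]]]' 1 && python3 -m crank '[[[0.12,0,0,0],[0.24,0,0,0],[0.36,0,0,0],[0.48,0,0,0],[0.6,0,0,0],[0.72,0,0,0],[0.84,0,0,0],[0.96,0,0,0],[1.08,0,0,0],[1.2,0,0,0],[1.32,0,0,0],[1.44,0,0,0]]]' && python3 - <<'E'
from h import *
p,d=show("side",(240,130,140,110),5,"pics/s4.png");units()
E
```

```text
t: 13.18
eef_pos: [0.4687, -0.0099, 0.1916]
ee_rot: [-3.142, -0.0, 0.093]
force: [1.1, -0.8, -0.2]
width: 0.0001
gripper_force: 0.0
t: 14.68
eef_pos: [0.5047, -0.0066, 0.1915]
ee_rot: [3.142, 0.0, 0.093]
force: [-0.8, 0.5, 0.1]
width: 0.0004
gripper_force: 0.0
t 14.72 tcp [ 0.505  -0.0065  0.1915] rpy [ 3.1415e+00 -1.0000e-04  9.3100e-02] F [ 1.1 -0.8 -0.5] w 0.0005 gf 0.0
```

View pics/s4.png

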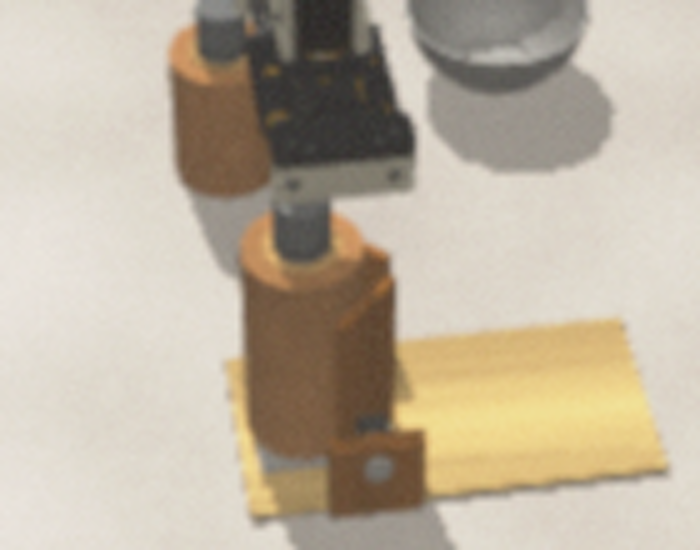

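The side crop shows the roll still upright and unmoved, though the TCP reads x = 0.505, beyond the plug. The finger tips can't be seen behind the gripper body. I need to find out where the fingers really are before pushing further.

```bash
python3 - <<'E'
from h import *
units()
pw,dw=arm.grab_frame("wrist");pt,dt=arm.grab_frame("top");ps,ds=arm.grab_frame("side")
rs=lambda a,s:cv2.resize(a,s,interpolation=cv2.INTER_CUBIC)
a=rs(pw[60:340,160:480],(400,350)); b=rs(pt[150:270,250:370],(400,400)); c=rs(ps[150:230,260:340],(400,400)); 
out=np.zeros((600,800,3),np.uint8); out[:350,:400]=a; out[:400,400:]=b; out[350:600,:400]=rs(ps[155:205,270:350],(400,250))
cv2.imwrite("pics/m5.png",out[:,:,::-1])
E
```

```text
t 14.72 tcp [ 0.505  -0.0065  0.1915] rpy [ 3.1415e+00 -1.0000e-04  9.3100e-02] F [ 1.1 -0.8 -0.5] w 0.0005 gf 0.0
```

View pics/m5.png

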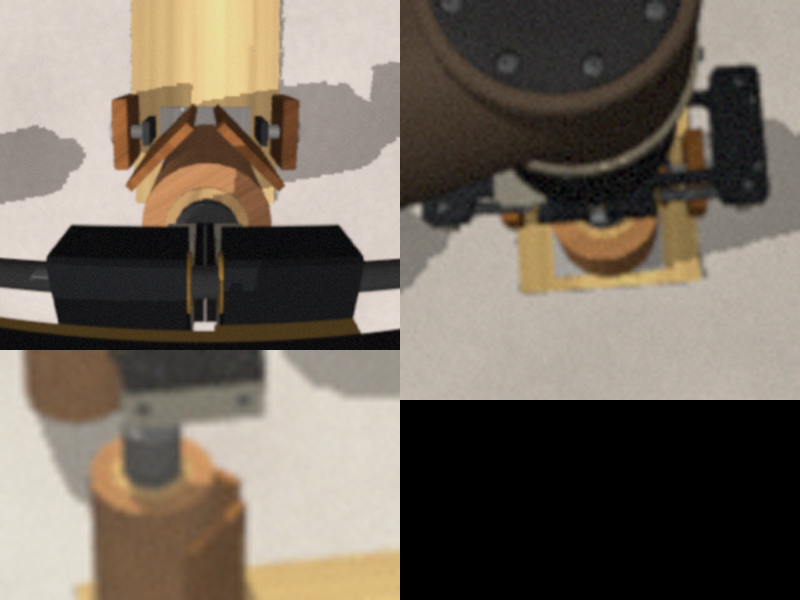

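The wrist panel shows the shut fingers at about (205,270), apparently right beside the plug at (205,212). The pictures seem to disagree with the pose, so I'll check it by projection and depth.

```bash
python3 - <<'E'
from h import *
np.set_printoptions(suppress=True,precision=4)
p,d=arm.grab_frame("side");W=cloud("side",d);k=arm.get_calibration("side");K=k["mtx"]
for n,X in dict(tip=(.505,-.0065,.1915),tipopen=(.4289,-.06,.188),plugtop=(.4936,-.0078,.206),plugbase=(.4936,-.0078,.166),body=(.505,-.1,.2575)).items():
    c=k["R"]@np.array(X)+k["t"];q=K@c/c[2];print(n,q[:2].round(1),"crop",((q[:2]-[240,130])*5).round(0))
sel=np.zeros((400,640),bool);sel[165:225,285:325]=1
q=W[sel&(W[...,2]>.17)&(W[...,2]<.25)&(W[...,1]>-.06)]
for lo in np.arange(.17,.25,.01):
    r=q[(q[:,2]>=lo)&(q[:,2]<lo+.01)]
    if len(r):print(round(lo,3),len(r),r.min(0),r.max(0))
m=arm.trace("roll_long","side");P=W[m[0]["mask"]];P=P[~np.isnan(P[:,2])];r=P[(P[:,2]>.03)&(P[:,2]<.15)];A=np.c_[2*r[:,:2],np.ones(len(r))]
for lo,hi in((.03,.09),(.09,.15)):
    r=P[(P[:,2]>lo)&(P[:,2]<hi)];A=np.c_[2*r[:,:2],np.ones(len(r))];s=np.linalg.lstsq(A,(r[:,:2]**2).sum(1),rcond=None)[0];print(s[:2],np.sqrt(s[2]+s[0]**2+s[1]**2))
E
```

```text
tip [303.7 171.7] crop [318. 208.]
tipopen [278.5 185.8] crop [192. 279.]
plugtop [299.8 168.5] crop [299. 192.]
plugbase [300.  178.4] crop [300. 242.]
body [305.3 176.5] crop [326. 232.]
0.17 30 [ 0.4664 -0.0364  0.1702] [ 0.5086 -0.0124  0.1798]
0.18 31 [ 0.4755 -0.0327  0.1802] [ 0.5085 -0.0154  0.1899]
0.19 28 [ 0.4757 -0.0325  0.1907] [ 0.5086 -0.0133  0.1996]
0.2 39 [ 0.4759 -0.0317  0.2   ] [ 0.5085 -0.0128  0.209 ]
[ 0.4896 -0.0164] 0.03162375811412993
[ 0.4917 -0.0122] 0.03555623959567598
```

```bash
python3 - <<'E'
from h import *
from scipy.spatial.transform import Rotation as Ro
np.set_printoptions(suppress=True,precision=4)
s=arm.get_state();p,d=arm.grab_frame("wrist");k=arm.get_calibration("wrist");K=k["mtx"]
R=Ro.from_euler("xyz",s["ee_rot"]).as_matrix()
v,u=np.mgrid[:400,:640];a=(u-K[0,2])/K[0,0];b=(v-K[1,2])/K[1,1];r=np.hypot(a,b)+1e-9
P=np.stack([np.tan(r)*a/r*d,np.tan(r)*b/r*d,d],-1)
T=P@k["mount"][:3,:3].T+k["mount"][:3,3]
W=T@R.T+s["eef_pos"]
print(s["eef_pos"],s["t"])
for col in(312,318,324,330,336):
    print(col)
    for row in range(180,330,6): print(row,T[row,col],p[row,col],"z %.3f"%W[row,col,2]) if col in(318,324) else None
E
```

```text
[ 0.5044 -0.0066  0.1915] 14.975
312
318
180 [ 0.0258 -0.004   0.0569] [83 55 39] z 0.135
186 [ 0.0262 -0.0036  0.035 ] [83 56 37] z 0.157
192 [ 0.0239 -0.0035  0.0265] [201 144  97] z 0.165
198 [ 0.02   -0.0035  0.0252] [200 142  93] z 0.166
204 [ 0.0152 -0.0035  0.0272] [192 133  89] z 0.164
210 [ 0.0115 -0.0035  0.025 ] [161 124  82] z 0.167
216 [ 0.0068 -0.0036  0.0259] [185 144  99] z 0.166
222 [ 0.0061 -0.0034  0.0155] [44 43 46] z 0.176
228 [ 0.0053 -0.0032  0.0064] [46 47 48] z 0.185
234 [ 0.005  -0.0031 -0.0033] [44 43 43] z 0.195
240 [ 0.01   -0.0027 -0.0243] [15 11 13] z 0.216
246 [ 0.0101 -0.0025 -0.0323] [13  9 12] z 0.224
252 [ 0.0105 -0.0024 -0.0406] [17 15 14] z 0.232
258 [ 0.0102 -0.0023 -0.0466] [7 7 7] z 0.238
264 [ 0.0101 -0.0022 -0.0525] [10  2  8] z 0.244
270 [ 0.0103 -0.0021 -0.0586] [11 11 11] z 0.250
276 [ 0.0324 -0.0012 -0.1026] [39 40 40] z 0.294
282 [ 0.0312 -0.0012 -0.1039] [45 43 45] z 0.295
288 [ 0.0299 -0.0012 -0.105 ] [47 46 50] z 0.296
294 [ 0.0275 -0.0012 -0.1045] [51 48 50] z 0.296
300 [-0.0004 -0.0021 -0.0667] [22 22 24] z 0.258
306 [-0.0034 -0.00
[... 725 characters left out ...]
0019  0.0006 -0.0143] [39 39 37] z 0.206
252 [-0.0026  0.0006 -0.0129] [40 39 39] z 0.204
258 [ 0.0099  0.0006 -0.0461] [40 39 38] z 0.238
264 [ 0.0105  0.0006 -0.0533] [37 34 36] z 0.245
270 [ 0.0102  0.0005 -0.0585] [37 37 38] z 0.250
276 [ 0.0323  0.0005 -0.1023] [36 35 37] z 0.294
282 [ 0.0307  0.0005 -0.103 ] [46 45 46] z 0.295
288 [ 0.0296  0.0005 -0.1046] [51 51 50] z 0.296
294 [ 0.0278  0.0005 -0.105 ] [55 53 56] z 0.297
300 [ 0.0005  0.0005 -0.068 ] [107 102  99] z 0.260
306 [-0.0028  0.0005 -0.0679] [110 103 100] z 0.259
312 [-0.0063  0.0005 -0.0677] [111 105 102] z 0.259
318 [-0.2091  0.0009  0.1907] [200 188 182] z 0.001
324 [-0.2205  0.0009  0.1904] [175 162 147] z 0.001
330
336
```

That explains it. The shut fingers end about 18 mm above the reported TCP, so they passed just over the plug top (z 0.206) and touched nothing. I'll back off, go 18 mm lower and push again.

```bash
python3 -m crank '[[[0,0,-0.2,0],[-0.8,0,-0.2,0],[-1.6,0,-0.2,0],[-2.1,0,-0.2,0],[-2.1,0,-0.2,0],[-2.1,0,0.3,0],[-2.1,0,0.74,0],[-2.1,0,0.74,0],[-1.9,0,0.74,0],[-1.7,0,0.74,0],[-1.6,0,0.74,0]]]' && python3 -m crank '[[[0.12,0,0,0],[0.24,0,0,0],[0.36,0,0,0],[0.48,0,0,0],[0.6,0,0,0],[0.72,0,0,0],[0.84,0,0,0],[0.96,0,0,0],[1.08,0,0,0],[1.2,0,0,0]]]' && python3 - <<'E'
from h import *
np.set_printoptions(suppress=True,precision=4)
p,d=show("side",(240,130,140,110),5,"pics/s6.png");units()
W=cloud("side",d)
m=arm.trace("roll_long","side");P=W[m[0]["mask"]];P=P[~np.isnan(P[:,2])]
for lo,hi in((.03,.09),(.09,.15),(.175,.2)):
    r=P[(P[:,2]>lo)&(P[:,2]<hi)];print(lo,len(r),r.min(0) if len(r) else "",r.max(0) if len(r) else "")
E
```

```text
t: 16.4
eef_pos: [0.4651, -0.0102, 0.1731]
ee_rot: [3.142, 0.0, 0.093]
force: [-2.1, 0.4, 0.2]
width: 0.0002
gripper_force: 0.5
t: 17.65
eef_pos: [0.4947, -0.0075, 0.1731]
ee_rot: [3.142, -0.0, 0.093]
force: [-1.3, -0.6, 1.8]
width: 0.0005
gripper_force: 0.9
t 17.70 tcp [ 0.4951 -0.0074  0.173 ] rpy [ 3.1415 -0.0002  0.0932] F [-1.  -0.3  0.3] w 0.0001 gf 0.6
0.03 275 [ 0.4534 -0.0734  0.03  ] [0.516  0.006  0.0894]
0.09 306 [ 0.4645 -0.0511  0.0904] [0.5474 0.0001 0.15  ]
0.175 70 [ 0.4816 -0.0453  0.1751] [ 0.5353 -0.008   0.1937]
```

View pics/s6.png

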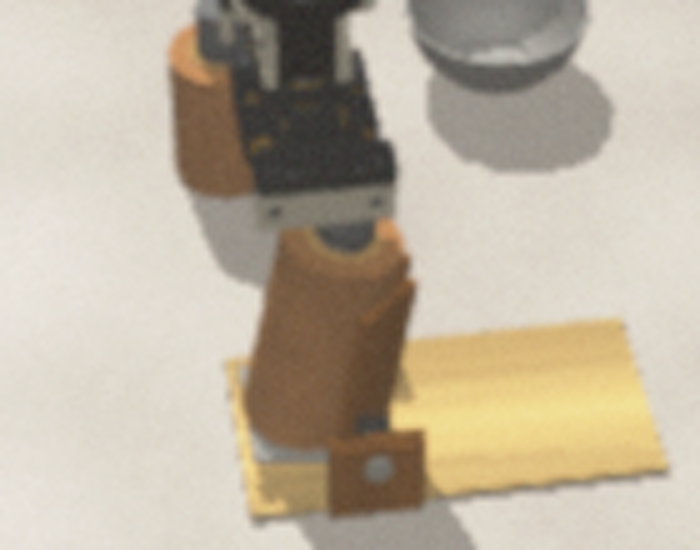

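The side crop shows the roll leaning in the V and tilted by about 0.2 rad, with its base still on the foot plate (290,440). The push is working, so I'll keep it slow.

```bash
python3 -m crank '[[[0.12,0,0,0],[0.24,0,0,0],[0.36,0,0,0],[0.48,0,0,0],[0.6,0,0,0],[0.72,0,0,0],[0.84,0,0,0],[0.96,0,0,0],[1.08,0,0,0],[1.2,0,0,0],[1.32,0,0,0],[1.44,0,0,0]]]' && python3 -m crank '[[[0.12,0,0,0],[0.24,0,0,0],[0.36,0,0,0],[0.48,0,0,0],[0.6,0,0,0],[0.72,0,0,0],[0.84,0,0,0],[0.96,0,0,0],[1.08,0,0,0],[1.2,0,0,0],[1.32,0,0,0],[1.44,0,0,0]]]' && python3 - <<'E'
from h import *
np.set_printoptions(suppress=True,precision=4)
p,d=arm.grab_frame("side");units()
W=cloud("side",d)
m=arm.trace("roll_long","side");P=W[m[0]["mask"]];P=P[~np.isnan(P[:,2])]
P=P[(P[:,0]>.4)&(P[:,0]<.75)]
for lo,hi in((.03,.06),(.06,.09),(.09,.12),(.12,.15),(.175,.2)):
    r=P[(P[:,2]>lo)&(P[:,2]<hi)];print(lo,len(r),r.min(0) if len(r) else "",r.max(0) if len(r) else "")
E
```

```text
t: 19.25
eef_pos: [0.5305, -0.0041, 0.1729]
ee_rot: [-3.142, 0.0, 0.093]
force: [-1.0, 0.6, 0.4]
width: 0.0003
gripper_force: 0.4
t: 20.75
eef_pos: [0.5665, -0.0008, 0.1731]
ee_rot: [3.142, -0.0, 0.093]
force: [-0.1, -0.7, -0.1]
width: 0.0004
gripper_force: 0.2
t 20.80 tcp [ 0.5668 -0.0007  0.173 ] rpy [ 3.1415 -0.0002  0.0932] F [0.6 0.1 0.9] w 0.0003 gf 0.0
0.03 81 [ 0.4514 -0.0573  0.0301] [0.5223 0.0273 0.0599]
0.06 245 [ 0.4515 -0.0606  0.06  ] [0.5473 0.0645 0.0898]
0.09 253 [ 0.4705 -0.0538  0.0901] [0.5686 0.0177 0.12  ]
0.12 291 [ 0.496  -0.0572  0.1201] [0.6017 0.0152 0.15  ]
0.175 103 [ 0.5389 -0.0328  0.175 ] [0.6088 0.0028 0.1937]
```

```bash
python3 -m crank '[[[0.12,0,0,0],[0.24,0,0,0],[0.36,0,0,0],[0.48,0,0,0],[0.6,0,0,0],[0.72,0,0,0],[0.84,0,0,0],[0.96,0,0,0],[1.08,0,0,0],[1.2,0,0,0],[1.2,0,0,0],[1.2,0,0,0]]]' && python3 - <<'E'
from h import *
np.set_printoptions(suppress=True,precision=4)
units()
for i in range(2):
    p,d=arm.grab_frame("side");W=cloud("side",d)
    m=arm.trace("roll_long","side");P=W[m[0]["mask"]];P=P[~np.isnan(P[:,2])];P=P[(P[:,0]>.4)&(P[:,0]<.75)&(P[:,1]>-.09)&(P[:,1]<.06)]
    # visible side face: principal axis in x-z of the near-half
    C=np.cov((P[:,[0,2]]-P[:,[0,2]].mean(0)).T);w,V=np.linalg.eigh(C);print(m[0]["score"],m[0]["extent"],"tilt from vertical",np.degrees(np.arctan2(abs(V[0,1]),abs(V[1,1]))),P.max(0))
E
```

```text
t: 22.35
eef_pos: [0.596, 0.002, 0.173]
ee_rot: [-3.142, 0.0, 0.093]
force: [0.9, -0.2, -0.3]
width: 0.0003
gripper_force: 0.0
t 22.35 tcp [0.596 0.002 0.173] rpy [-3.1416  0.      0.093 ] F [ 0.9 -0.2 -0.3] w 0.0003 gf 0.0
0.81 [287.2, 166.9, 59.1, 50.5] tilt from vertical 49.733171644561764 [0.6312 0.058  0.2617]
0.81 [290.9, 169.4, 56.6, 47.8] tilt from vertical 50.185611417588525 [0.634  0.058  0.2622]
```

```bash
python3 -m crank '[[[0,0,-0.5,0],[0,0,-1.5,0],[0,0,-3,0],[-1,0,-4,0],[-3,0,-4,0],[-5,0,-4,0],[-5,0,-4,0],[-5,0,-4,0],[-5,0,-4,0],[-5,0,-4,0],[-5,0,-4,0],[-5,0,-4,0]]]' && python3 -m crank '[[[0,0,0,0],[0,0,0,0],[0,0,0,0],[0,0,0,0],[0,0,0,0],[0,0,0,0],[0,0,0,0],[0,0,0,0],[0,0,0,0],[0,0,0,0],[0,0,0,0],[0,0,0,0]]]' && python3 - <<'E'
from h import *
np.set_printoptions(suppress=True,precision=4)
units()
for i in range(2):
    p,d=arm.grab_frame("side");W=cloud("side",d)
    m=arm.trace("roll_long","side");P=W[m[0]["mask"]];P=P[~np.isnan(P[:,2])];P=P[(P[:,0]>.4)&(P[:,0]<.75)&(P[:,1]>-.09)&(P[:,1]<.06)]
    print(m[0]["extent"],P.min(0),np.percentile(P,99,axis=0),P.max(0))
pt,dt=arm.grab_frame("top")
rs=lambda a,s:cv2.resize(a,s,interpolation=cv2.INTER_CUBIC)
out=np.zeros((400,800,3),np.uint8);out[:,:400]=rs(p[120:280,250:410],(400,400));out[:,400:]=rs(pt[80:260,220:400],(400,400))
cv2.imwrite("pics/m7.png",out[:,:,::-1])
E
```

```text
t: 24.05
eef_pos: [0.4717, -0.0096, 0.2727]
ee_rot: [3.141, 0.001, 0.093]
force: [0.0, 0.6, 1.0]
width: 0.0006
gripper_force: 0.0
t: 25.55
eef_pos: [0.4716, -0.0096, 0.273]
ee_rot: [-3.142, -0.0, 0.093]
force: [0.1, 1.0, -0.5]
width: 0.0004
gripper_force: 0.0
t 25.55 tcp [ 0.4716 -0.0096  0.273 ] rpy [-3.1416 -0.      0.0931] F [ 0.1  1.  -0.5] w 0.0004 gf 0.0
[300.8, 182.2, 61.4, 28.9] [ 0.5014 -0.049   0.0004] [0.6827 0.0164 0.1153] [0.6869 0.0502 0.1183]
[300.2, 178.5, 65.7, 35.3] [ 0.4987 -0.0537  0.    ] [0.6857 0.0261 0.1146] [0.7027 0.0554 0.12  ]
```

View pics/m7.png

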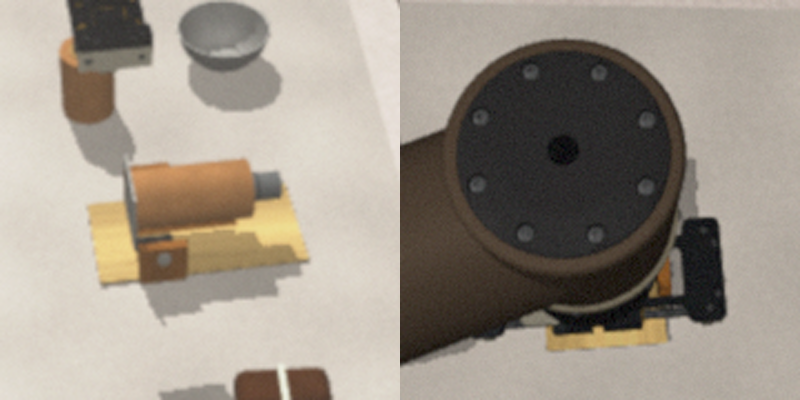

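The left panel shows the roll lying in the trough at about (195,190). Its flat end is at the foot plate (130,190) and the plug points away at (265,183). I'll check that it is level and settled, and look for any gap at the foot plate.

```bash
python3 -m crank '[[[-2,0,0,0],[-2,0,0,0],[-2,0,0,0],[-2,0,0,0],[-2,0,0,0],[-2,0,0,0],[-2,0,0,0],[-2,0,0,0]]]' && python3 - <<'E'
from h import *
np.set_printoptions(suppress=True,precision=4)
c,s=np.cos(.0915),np.sin(.0915)
for cam in("side","top"):
    p,d=arm.grab_frame(cam);W=cloud(cam,d)
    x=(W[...,0]-.4986)*c+(W[...,1]+.0077)*s;y=-(W[...,0]-.4986)*s+(W[...,1]+.0077)*c;z=W[...,2]
    for lo in np.arange(-.02,.22,.01):
        m=(x>=lo)&(x<lo+.01)&(abs(y)<.04)&(z>.03)&(z<.17)
        if m.sum()>3: print(cam,round(lo,3),m.sum(),"ztop %.4f"%np.percentile(z[m],97), p[m][z[m]>np.percentile(z[m],80)].mean(0).astype(int))
    for n in("roll_short","bowl","loaf_a","roll_long"): print(n,[(round(r["score"],2),r["extent"]) for r in arm.recognise(n,cam)])
units()
E
```

```text
t: 26.8
eef_pos: [0.4219, -0.0143, 0.273]
ee_rot: [3.142, 0.0, 0.093]
force: [0.6, -0.7, -0.3]
width: 0.0007
gripper_force: 0.0
side -0.01 83 ztop 0.1171 [160 154 145]
side 0.0 75 ztop 0.1130 [191 153 117]
side 0.01 76 ztop 0.1154 [199 144  96]
side 0.02 79 ztop 0.1144 [192 140  93]
side 0.03 73 ztop 0.1121 [194 141  94]
side 0.04 74 ztop 0.1121 [194 142  95]
side 0.05 74 ztop 0.1133 [190 138  93]
side 0.06 73 ztop 0.1138 [193 141  94]
side 0.07 66 ztop 0.1129 [190 139  92]
side 0.08 85 ztop 0.1121 [190 138  93]
side 0.09 67 ztop 0.1138 [193 141  95]
side 0.1 71 ztop 0.1131 [192 140  93]
side 0.11 73 ztop 0.1124 [187 137  91]
side 0.12 73 ztop 0.1128 [189 138  93]
side 0.13 71 ztop 0.1136 [187 137  92]
side 0.14 73 ztop 0.1123 [185 137  94]
side 0.15 24 ztop 0.0965 [138 122 108]
side 0.16 35 ztop 0.0939 [122 122 119]
side 0.17 33 ztop 0.0924 [127 126 124]
side 0.18 32 ztop 0.0937 [132 131 128]
roll_short [(0.77, [276.4, 137.9, 18.7, 33.3])]
bowl [(0.63, [320.8, 120.1, 34.9, 30.6])]
loaf_a [(0.95, [342.3, 305.6, 43.2, 26.1]), (0.93, [341.1, 263.4, 36.3, 24.6])]
roll_long [(0.96, [299.4, 184.3, 62.7, 28.8])]
top 0.13 10 ztop 0.1090 [90 67 43]
top 0.14 69 ztop 0.1150 [126  90  55]
top 0.15 26 ztop 0.0961 [92 82 72]
top 0.16 60 ztop 0.0946 [90 91 90]
top 0.17 54 ztop 0.0957 [94 95 95]
top 0.18 48 ztop 0.0956 [98 99 96]
roll_short []
bowl [(0.73, [135.9, 123.7, 61.7, 54.0])]
loaf_a [(0.77, [403.0, 139.4, 23.2, 38.5])]
roll_long [(0.68, [299.4, 137.0, 24.0, 21.0])]
t 27.30 tcp [ 0.4218 -0.0143  0.2731] rpy [-3.1416 -0.0001  0.0931] F [-0.4 -0.2 -0.4] w 0.0006 gf 0.0
```

The roll lies level with its top at 0.113 m, as expected. The paper ends about 151 mm along, so the flat end is against the foot plate. The other things have not moved and the arm is clear.

```bash
python3 -c "
from station import arm
print(arm.job_done())"
```

```text
the job is handed in; nothing more can be done
None
```

The long roll is lying level in the swung-down trough with its flat end against the foot plate; the short roll, bowl and loaves were left alone, and the job was handed in at about 27 s.

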